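# Refit the crumb screen under the rims of its bin

## Task

Take the slotted white crumb screen off the sloping drying stand by its grip and fit it back into the steel crumb bin: dip its end nearer the robot through the opening and under the wide rim strip, lower the other end past the narrow strip, then slide the screen back until its far end is well under the narrow strip. Leave it lying flat on the ledge, held under both strips, and leave the bowl, jar and scraper where they are.

Things in the scene. Friction and masses are not known exactly. Their poses are not given: they have to be found in the camera images.
- screen: Crumb screen, loose, 0.2-0.42 kg: white plastic panel 175 (x) x 120 (y) x 6 mm with dark slots; ends alike. Origin: centre of its underside; z = its normal, on the grip's side. Starts on the stand, sloping 32 degrees, its -x end low and nearest the robot.
- screen_grip (a point): Centre of the screen's black upright grip (axes as the screen's), 27 mm above the panel's underside. The grip is 16 mm thick (x), 90 mm wide (y), and rises 42 mm from the panel's top face at its middle (48 mm above the underside).
- bin: Crumb bin, fixed steel box, outside 218 (x) x 148 (y) x 82 mm high, inside 206 x 136 mm. Origin: centre of its underside, z up; x points away from the robot within 0.25 rad of world x. A rim strip reaches in over each end; the opening between them, 158 x 136 mm, is shorter than the screen, which goes in tilted.
- wide_edge (a point): Middle of the lower inner edge of the wide rim strip, at the bin's end nearer the robot: x = -67, z = 70 mm from the bin's origin. The strip is 12 mm thick (z 70 to 82) and reaches from the end wall at x = -103 to x = -67.
- narrow_edge (a point): Middle of the lower inner edge of the narrow rim strip, at the bin's far end: x = +91, z = 70 mm from the bin's origin. The strip is 12 mm thick (z 70 to 82) and reaches from x = +91 to the end wall at x = +103.
- ledge (a point): Centre of the plane of the ledge's top, 40 mm above the bin's origin, 30 mm below the strips. The ledge runs all round inside, 40 mm wide at the ends, 18 mm along the sides. On it the screen can slide 15 mm either way along x and 8 mm along y from centre; pushed fully to the far wall it still lies 5 mm under the wide strip.
- stand: Drying stand, fixed: two dark steel rails sloping 32 degrees, low end towards the robot, with a 12 mm high stop across the low end on which the screen rests. Origin: on the table under the middle of the rails; x horizontal, towards the high end (within 0.25 rad of world x). Screen's underside centre starts 75 mm above it; rails' high end 125 mm.
- bowl: Bystander: round steel bowl, 120 mm across, 55 mm high; origin under its centre. Beside or beyond the work.
- jar: Bystander: clear jar with white cap, 70 mm across, 110 mm high; origin under its centre. Beside or beyond the work.
- scraper: Bystander: bench scraper, steel blade with a wooden grip, 110 x 130 mm, 22 mm high, lying flat; origin under its middle. Beside or beyond the work.
There are look-alikes about, which are no part of the job. What is shaped like the screen but blue is not meant.

How it is judged:
By the outcome, as a careful person would: the job done as asked, in the order asked, and still so for the second after the job is handed in, with the robot touching nothing.
It also fails if it takes over 48 s, if anything falls off the work surface, if the arm or the gripper's body presses on something with over 40 N, if the wrist force passes 120 N, or if a joint passes its speed limit or range.

## Robot

A 6-joint arm with a two-finger parallel gripper is mounted at the origin on the work surface. World frame = base frame: x ahead of the robot, y to its left, z up, the work surface at z = 0. Lengths are in m, angles in rad, forces in N, time in s.
With the tool pointing down it reaches from about 0.325 to 0.9 m from the base axis. Payload 6.1 kg.
Tool frame: the origin (TCP) lies midway between the tips of the shut fingers; the grasp point (between the pads) lies 19 mm behind it (bot.grip_depth is the z of the grasp point in the tool frame, in m); z points along the fingers, x is the direction in which the jaws open and shut, and the axes are right-handed (so a half turn about z gives the same grasp; the last joint's range is limited). The gripper opens to 85 mm and grips with 20 to 120 N. Pads are 22 mm wide; open, the fingers measure 114 mm over their backs; the gripper's body (76 mm by 85 mm) begins 54 mm behind the grasp point. The pads swing forward as they close: fully open they stand 13 mm farther back than shut.
Start: joints at [-1.397, 0.22, 1.526, -0, 1.395, -0.126], TCP at [0.185, -0.597, 0.231] pointing down, gripper open.
Joint ranges: [-2.98, 2.98], [-0.91, 2.08], [0.09, 2.57], [-1.24, 4.39], [0.2, 2.65], [-2.68, 2.68]. Speed limits (rad/s): [2.57, 2.57, 3.01, 3.14, 3.14, 3.14].

## Interface

Orientations are given as a rotation vector (axis times angle).
In Python, from rig import telemetry, eyes, bot gives the robot as it stands. The module is installed in compiled form; this text tells all that it offers.
- The arm moves only by the tool carry_out, never from a script. Its argument "rows" is a list of rows, each a list of 3 entries, a list of its own where there are three numbers: the shift along the tool's x, y, z each as a share of 0.3 m, from -1 to 1, then the turn, a rotation vector about the tool's x, y, z each as a share of 2 pi rad, from -1 to 1, then the opening, from 0 (shut) to 1 (fully open). In form: [[[x, y, z], [wx, wy, wz], gripper], ...]. A call has 1 to 12 rows; each row is the pose to reach, as a shift and turn from the pose commanded when the call began, along the tool's axes at that moment, turning the shorter way round; what a row does not reach only later rows make up. A row lasts 1/12 s, in which the tool goes at most 41.7 mm and 7.16 degrees, less where a joint would pass 70% of its speed; a pose out of reach is approached as far as the arm can. A call with a number of a shift or a turn outside -1 to 1 is refused whole. A call with a gripper value outside its range is refused whole. The fingers move at their own pace and stop on an object; "newtons" is the grip in N (left out, the last holds). Time passes only in rows, so rows that repeat a pose let the fingers close. It gives the time, the measured TCP pose, the force and the opening at its end, in the units of the state.
- telemetry.read_state(): the state, without advancing time (a new reading comes with each control period).
- eyes.read_camera(name): name is "side" or "top" or "wrist"; returns the picture (420x560x3 uint8, blue, green, red); there is no depth.
- eyes.camera_info(name): a dict with "fx", "fy", "cx", "cy" (pixels), "k1" (the pictures are not rectified: a ray, as slopes to the right and down, at radius r is drawn at 1 + k1 r^2 times it, then the intrinsics apply), "world_from_camera" (4x4, takes a point from camera to world coordinates). Camera axes: x right, y up, looking along -z (the intrinsics and any distortion apply to the point x, -y, -z); pixel columns grow to the right and rows downward; lengths in m; the calibration is good to about 2 mm. A picture is of the moment at which its call begins: read the wrist's pose just before it. camera_info takes no time and is no camera call; for the wrist camera it gives the pose at the moment of the call.
- bot.hand_in(): hands the job in, once; it reports no verdict.
Trained networks look in the newest picture that a camera, given by its name, has taken for a name from the list of things; names that differ only in an ending like _2 or _b are one class to them, and where a whole thing is asked for, a point or a joint stands for the part that bears it (a point fixed in the world has none). Each returns a list of dicts, best first, with "conf" (0 to 1); they miss things now and then, are a little off and sometimes report something else, mostly with a low value. They report only what shows in the picture. A call takes as long as a camera call. They do not tell look-alikes from the thing itself.
- eyes.search_frame(camera, name): "position" ([x, y, z] in m, in world coordinates, good to about 4 mm: the middle of the surface that is visible of it).
- eyes.outline_of(camera, name): "pixels" (420x560 bool, what is visible of it).
- eyes.spot_point(camera, name): "position" ([x, y, z] in m, in world coordinates, good to about 4 mm: a listed point, or the origin of a listed thing).
The state is a dict: "t": time; "qpos": joint angles; "dq": joint speeds; "joint_torque": joint torques, N m; "eef_pos": TCP position; "eef_rot": TCP orientation; "contact_force": force on the tool from outside, world axes, zero at the start; "moment": the same for the moment, N m; "width": finger opening in m.
Only numpy, scipy, OpenCV 4.12 (cv2) and the standard library are available. Lean on these libraries where they do the work, as an engineer would, in place of code of your own. Each camera call takes 0.05 s, during which the arm holds its last target.

## Working session

There is one attempt and no reset: what is moved stays moved. The work goes in short steps, Python scripts to look and compute and a tool call to move; the robot and the scene stay as the last step left them, time stands still between calls to the robot, and variables do not carry over. Pictures are saved under pics/ and viewed, and the job is handed in when it is done.

Besides the shell and the picture viewer there is one more tool, called after "Request:" in YAML: its name, and indented under it one key for each argument. carry_out: Moves the arm, as the interface text tells. Its arguments: {"type":"object","properties":{"rows":{"type":"array"},"newtons":{"type":"number"}},"required":["rows"]}

```bash
mkdir -p pics
python3 - <<'E'
from rig import telemetry, eyes, bot
import cv2
print(telemetry.read_state(), bot.grip_depth)
for c in ["side","top"]:
    im=eyes.read_camera(c); cv2.imwrite(f"pics/{c}0.png",im)
    for n in ["screen","screen_grip","bin","wide_edge","narrow_edge","ledge","stand"]:
        r=eyes.spot_point(c,n); print(c,n,[(d['position'],round(d['conf'],2)) for d in r[:3]])
print(telemetry.read_state()['t'])
E
```

```text
{'t': 0.0, 'qpos': array([-1.39707382e+00,  2.21227947e-01,  1.52763580e+00, -8.67913062e-06,
        1.39469331e+00, -1.26090987e-01]), 'dq': array([-0.00036004, -0.00022801, -0.00071366, -0.00039087, -0.00011658,
       -0.00086018]), 'joint_torque': array([ 2.43796794e-04, -4.96901321e+01, -3.89390802e+01, -1.06518000e-04,
        1.11773220e-02,  1.36055753e-06]), 'eef_pos': array([ 0.18448066, -0.59650984,  0.23018505]), 'eef_rot': array([-2.52720608e+00,  1.86396142e+00,  2.24153659e-03]), 'contact_force': array([0.19817518, 0.66757952, 0.48204755]), 'moment': array([ 0.03981854, -0.03810461,  0.00906784]), 'width': 0.08536085809388895} -0.0187
side screen [([0.2264, 0.3038, -0.001], 0.67), ([0.5207, 0.1522, 0.0763], 0.55)]
side screen_grip [([0.2268, 0.3011, 0.0235], 0.88), ([0.5069, 0.1549, 0.0959], 0.56)]
side bin [([0.5061, -0.1624, -0.0016], 0.59), ([0.4406, -0.1762, 0.0703], 0.43)]
side wide_edge [([0.4414, -0.1786, 0.0707], 0.76)]
side narrow_edge [([0.5963, -0.1502, 0.0745], 0.96)]
side ledge [([0.5046, -0.1688, 0.0412], 0.9)]
side stand [([0.519, 0.1429, 0.0032], 0.98)]
top screen [([0.2245, 0.3086, 0.002], 0.87), ([0.5191, 0.1532, 0.0746], 0.79), ([0.5964, -0.147, 0.0697], 0.54)]
top screen_grip [([0.5022, 0.1586, 0.1], 0.93), ([0.2285, 0.304, 0.0256], 0.77)]
top bin [([0.5054, -0.1644, -0.0015], 0.79), ([0.4395, -0.1775, 0.0674], 0.16)]
top wide_edge [([0.4395, -0.1799, 0.0696], 0.98)]
top narrow_edge [([0.5991, -0.1499, 0.0706], 0.92)]
top ledge [([0.5058, -0.1624, 0.0422], 0.74)]
top stand [([0.7776, 0.0052, -0.0042], 0.49), ([0.5019, 0.158, 0.1], 0.17)]
0.8
```

View pics/side0.png

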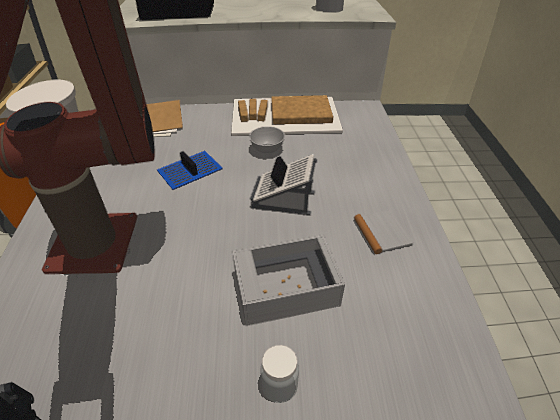

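View pics/top0.png

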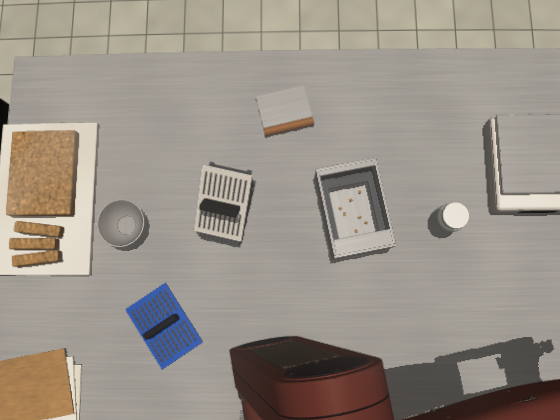

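Run:
```python
from rig import telemetry, eyes, bot
import numpy as np
for c in ["side","top"]:
    i=eyes.camera_info(c); print(c,{k:(np.round(v,4).tolist() if k!='x' else 0) for k,v in i.items()})
```

```text
side {'fx': 390.7093, 'fy': 390.7093, 'cx': 279.019, 'cy': 210.2215, 'k1': -0.1139, 'world_from_camera': [[0.9989, 0.0336, -0.0326, 0.4676], [-0.0468, 0.6845, -0.7275, -0.7001], [-0.0021, 0.7283, 0.6853, 0.7548], [0.0, 0.0, 0.0, 1.0]]}
top {'fx': 508.1566, 'fy': 508.1566, 'cx': 278.8597, 'cy': 207.7133, 'k1': -0.0545, 'world_from_camera': [[-0.0042, 0.988, -0.1543, 0.3182], [-0.9996, -0.0083, -0.0256, -0.0149], [-0.0266, 0.1542, 0.9877, 1.2752], [0.0, 0.0, 0.0, 1.0]]}
```

Side: the white screen is on its stand at about (285,180) with the bin at (288,278). The blue look-alike is at (190,168). Top: the screen is at (223,203) and the bin at (355,208). Next I'll fit the poses to the outlines.

```bash
cat > h.py <<'E'
import numpy as np, cv2
from scipy.spatial.transform import Rotation as R
from rig import telemetry, eyes, bot
def proj(i,P):
    T=np.linalg.inv(i['world_from_camera']); p=P@T[:3,:3].T+T[:3,3]
    u=p[:,0]/-p[:,2]; v=-p[:,1]/-p[:,2]; s=1+i['k1']*(u*u+v*v)
    return np.c_[i['fx']*u*s+i['cx'], i['fy']*v*s+i['cy']]
def box(x0,x1,y0,y1,z0,z1): return np.array([[x,y,z] for x in(x0,x1) for y in(y0,y1) for z in(z0,z1)],float)
PANEL=box(-.0875,.0875,-.06,.06,0,.006); GRIP=box(-.008,.008,-.045,.045,.006,.045); BIN=box(-.109,.109,-.074,.074,0,.082)
def mask(i,parts,Rm,t):
    m=np.zeros((420*4,560*4),np.uint8)
    for B in parts:
        h=cv2.convexHull(((proj(i,B@Rm.T+t)+.5)*4).astype(np.int32)); cv2.fillConvexPoly(m,h,1)
    return cv2.resize(m,(560,420),interpolation=cv2.INTER_AREA) if 0 else cv2.resize(m.astype(np.float32),(560,420),interpolation=cv2.INTER_AREA)
def screenR(yaw,tilt): return R.from_euler('z',yaw).as_matrix()@R.from_euler('y',-tilt).as_matrix()
def toolR(Rs): # tool x = screen x, tool z = -screen normal
    return np.c_[Rs[:,0],-Rs[:,1],-Rs[:,2]]
def rows(p0,R0,targets):
    """targets (p,R): print the row values"""
    for p,Rm in targets:
        print(np.round(R0.T@(p-p0)/.3,4).tolist(), np.round(R.from_matrix(R0.T@Rm).as_rotvec()/(2*np.pi),4).tolist())
def state():
    s=telemetry.read_state(); return s, s['eef_pos'], R.from_rotvec(s['eef_rot']).as_matrix()
E
python3 - <<'E'
from h import *
from scipy.optimize import minimize
M={}
for c in ["side","top"]:
    I=eyes.camera_info(c); eyes.read_camera(c)
    for n,p in [("screen",[.52,.153,.08]),("bin",[.505,-.163,.04])]:
        q=proj(I,np.array([p]))[0]
        for d in eyes.outline_of(c,n):
            m=d['pixels']; yy,xx=np.nonzero(m); print(c,n,round(d['conf'],2),m.sum(),xx.mean(),yy.mean(),q)
            if np.hypot(xx.mean()-q[0],yy.mean()-q[1])<25 and (n,c) not in M: M[n,c]=(I,m)
np.savez('masks.npz',**{a+b:v[1] for (a,b),v in M.items()})
def iou(a,b): return np.minimum(a,b).sum()/np.maximum(a,b).sum()
def run(n,cams,parts,f,x0,sc):
    def cost(v):
        Rm,t=f(v*sc+x0); return -np.mean([iou(mask(M[n,c][0],parts,Rm,t),M[n,c][1].astype(np.float32)) for c in cams])
    r=minimize(cost,np.zeros(len(x0)),method='Nelder-Mead',options=dict(initial_simplex=np.vstack([np.zeros(len(x0)),np.eye(len(x0))]),xatol=.01,fatol=1e-5))
    print(n,cams,np.round(r.x*sc+x0,4),r.fun)
t32=np.radians(32)
for cams in (["side"],["top"],["side","top"]):
    cs=[c for c in cams if ("screen",c) in M]
    if cs: run("screen",cs,[PANEL,GRIP],lambda v:(screenR(v[2],t32),np.array([v[0],v[1],.075])),np.array([.52,.153,-.1]),np.array([.008,.008,.1]))
    cs=[c for c in cams if ("bin",c) in M]
    if cs: run("bin",cs,[BIN],lambda v:(screenR(v[2],0),np.array([v[0],v[1],0])),np.array([.505,-.163,.15]),np.array([.008,.008,.1]))
E
```

```text
side screen 0.87 1331 188.60631104432758 168.6679188580015 [284.00976683 176.29880463]
side screen 0.62 1422 283.89381153305203 176.84036568213784 [284.00976683 176.29880463]
side bin 0.85 7364 286.60564910374796 279.6011678435633 [285.09126047 277.19175023]
top screen 0.95 3263 221.79865154765554 202.0833588722035 [221.6679867  202.00216607]
top screen 0.64 3413 163.17491942572516 325.6753589217697 [221.6679867  202.00216607]
top screen 0.62 1978 284.24570273003036 110.66885743174925 [221.6679867  202.00216607]
top bin 0.65 5920 353.7126689189189 208.07094594594594 [352.26580892 209.6252862 ]
screen ['side'] [ 0.5196  0.1511 -0.2473] -0.9422396421432495
bin ['side'] [ 0.506  -0.1672  0.1921] -0.9719837307929993
screen ['top'] [ 0.5194  0.1536 -0.2268] -0.9592347145080566
bin ['top'] [ 0.5066 -0.1643  0.1874] -0.9785879850387573
screen ['side', 'top'] [ 0.5192  0.1519 -0.2247] -0.941602885723114
bin ['side', 'top'] [ 0.5064 -0.1656  0.1876] -0.9698969125747681
```

```bash
cat >> h.py <<'E'
SC=(np.array([.5194,.1525,.075]),screenR(-.23,np.radians(32)))
def grasp(p,Rs,h=.030): return p+Rs[:,2]*(h-.0187), toolR(Rs)
from scipy.spatial.transform import Slerp
def interp(p0,R0,p1,R1,n):
    S=Slerp([0,1],R.from_matrix([R0,R1])); return [(p0+(p1-p0)*k/n,S([k/n]).as_matrix()[0]) for k in range(1,n+1)]
E
python3 - <<'E'
from h import *
s,p,R0=state()
g,Rg=grasp(*SC); pre=g-Rg[:,2]*.11
print(p,g,pre,R0.round(3).tolist(),Rg.round(3).tolist())
a=R.from_matrix(R0.T@Rg).as_rotvec(); print(np.degrees(a))
T=interp(p,R0,pre,Rg,30); rows(p,R0,[T[10],T[20],T[29]])
rows(T[10][0],T[10][1],[T[20]]);
E
```

```text
[ 0.18457299 -0.59710558  0.23129275] [0.5135696  0.15386515 0.08458294] [0.4568135  0.16715421 0.17786823] [[0.295, -0.955, -0.0], [-0.955, -0.295, 0.0], [-0.0, -0.0, -1.0]] [[0.826, -0.228, 0.516], [-0.193, -0.974, -0.121], [0.53, -0.0, -0.848]]
[ 16.63853756  29.02941967 -58.02881287]
[-0.7942, -0.5938, 0.0653] [0.0169, 0.0296, -0.0591]
[-1.5161, -1.1336, 0.1247] [0.0324, 0.0564, -0.1128]
[-2.1659, -1.6194, 0.1781] [0.0462, 0.0806, -0.1612]
[-0.4834, -0.763, 0.0161] [0.0154, 0.0269, -0.0537]
```

Request:
carry_out:
  rows:
    - [[-0.1, -0.07, -0.05], [0.002, 0.004, -0.008], 1]
    - [[-0.2, -0.15, -0.1], [0.004, 0.007, -0.015], 1]
    - [[-0.3, -0.22, -0.12], [0.006, 0.011, -0.022], 1]
    - [[-0.4, -0.3, -0.15], [0.009, 0.015, -0.03], 1]
    - [[-0.5, -0.37, -0.15], [0.011, 0.019, -0.037], 1]
    - [[-0.6, -0.45, -0.15], [0.013, 0.022, -0.045], 1]
    - [[-0.7, -0.52, -0.15], [0.015, 0.026, -0.052], 1]
    - [[-0.8, -0.6, -0.15], [0.017, 0.03, -0.06], 1]
    - [[-0.88, -0.67, -0.15], [0.019, 0.033, -0.066], 1]
    - [[-0.96, -0.72, -0.15], [0.021, 0.036, -0.072], 1]
    - [[-0.96, -0.72, -0.15], [0.021, 0.036, -0.072], 1]

```text
t: 2.02
eef_pos: [0.3067, -0.2544, 0.2765]
eef_rot: [2.838, -1.218, 0.405]
contact_force: [-0.1, -0.2, -0.2]
width: 0.0852
```

Run:
```python
from h import *
s,p,R0=state()
g,Rg=grasp(*SC); pre=g-Rg[:,2]*.11
print(s['t'],p,s['qpos'].round(2)); T=interp(p,R0,pre,Rg,2); rows(p,R0,T)
```

```text
2.0167 [ 0.3067485  -0.25439507  0.27649148] [-1.   -0.64  2.19  0.12  1.36 -0.2 ]
[-0.3734, -0.6539, 0.127] [0.0124, 0.0221, -0.0442]
[-0.7468, -1.3079, 0.254] [0.0248, 0.0441, -0.0885]
```

Run:
```python
from h import *
s,p,R0=state()
g,Rg=grasp(*SC); pre=g-Rg[:,2]*.11
T=interp(p,R0,pre,Rg,14)
T=[(q+np.array([.08,0,.03])*np.sin(np.pi*(k+1)/14),r) for k,(q,r) in enumerate(T)]
rows(p,R0,T[:9])
print();rows(*T[8],T[9:])
```

```text
[-0.0086, -0.1376, 0.0101] [0.0018, 0.0032, -0.0063]
[-0.0195, -0.273, 0.0206] [0.0035, 0.0063, -0.0126]
[-0.0348, -0.4041, 0.0318] [0.0053, 0.0095, -0.019]
[-0.0563, -0.5289, 0.0442] [0.0071, 0.0126, -0.0253]
[-0.0857, -0.646, 0.0581] [0.0089, 0.0158, -0.0316]
[-0.1242, -0.7541, 0.0735] [0.0106, 0.0189, -0.0379]
[-0.1725, -0.8525, 0.0908] [0.0124, 0.0221, -0.0442]
[-0.2309, -0.941, 0.1098] [0.0142, 0.0252, -0.0506]
[-0.2991, -1.0197, 0.1306] [0.0159, 0.0284, -0.0569]

[-0.0519, -0.0911, 0.0189] [0.0018, 0.0032, -0.0063]
[-0.1139, -0.1776, 0.0371] [0.0035, 0.0063, -0.0126]
[-0.184, -0.2605, 0.0545] [0.0053, 0.0095, -0.019]
[-0.2598, -0.3408, 0.0715] [0.0071, 0.0126, -0.0253]
[-0.3385, -0.4199, 0.0882] [0.0089, 0.0158, -0.0316]
```

Request:
carry_out:
  rows:
    - [[-0.01, -0.135, 0.01], [0.002, 0.003, -0.006], 1]
    - [[-0.02, -0.27, 0.02], [0.0035, 0.0063, -0.0126], 1]
    - [[-0.035, -0.4, 0.03], [0.0053, 0.0095, -0.019], 1]
    - [[-0.056, -0.53, 0.044], [0.007, 0.0126, -0.025], 1]
    - [[-0.086, -0.646, 0.058], [0.009, 0.0158, -0.0316], 1]
    - [[-0.124, -0.754, 0.0735], [0.0106, 0.019, -0.038], 1]
    - [[-0.17, -0.85, 0.09], [0.0124, 0.022, -0.044], 1]
    - [[-0.23, -0.94, 0.11], [0.014, 0.025, -0.05], 1]
    - [[-0.29, -0.98, 0.13], [0.016, 0.028, -0.057], 1]
    - [[-0.29, -0.98, 0.13], [0.016, 0.028, -0.057], 1]

```text
t: 2.85
eef_pos: [0.4676, 0.005, 0.2367]
eef_rot: [2.943, -0.658, 0.683]
contact_force: [-0.6, 0.3, -0.7]
width: 0.0855
```

Run:
```python
from h import *
s,p,R0=state()
g,Rg=grasp(*SC); pre=g-Rg[:,2]*.11
print(s['t'],p,s['qpos'].round(2)); T=interp(p,R0,pre,Rg,2); rows(p,R0,T)
```

```text
2.85 [0.46756885 0.00498378 0.23667778] [-0.08 -0.53  2.24 -0.13  1.    0.41]
[-0.1633, -0.2334, 0.0428] [0.0044, 0.0086, -0.0157]
[-0.3266, -0.4668, 0.0856] [0.0088, 0.0171, -0.0314]
```

Request:
carry_out:
  rows:
    - [[-0.08, -0.12, 0.02], [0.002, 0.004, -0.008], 1]
    - [[-0.16, -0.23, 0.043], [0.0044, 0.0086, -0.0157], 1]
    - [[-0.245, -0.35, 0.065], [0.0066, 0.013, -0.0235], 1]
    - [[-0.327, -0.467, 0.086], [0.0088, 0.0171, -0.0314], 1]
    - [[-0.327, -0.467, 0.086], [0.0088, 0.0171, -0.0314], 1]
    - [[-0.327, -0.467, 0.086], [0.0088, 0.0171, -0.0314], 1]

```text
t: 3.35
eef_pos: [0.4584, 0.1656, 0.1791]
eef_rot: [2.938, -0.342, 0.844]
contact_force: [0.0, -0.1, 0.5]
width: 0.0852
```

Run:
```python
from h import *
s,p,R0=state()
g,Rg=grasp(*SC)
print(s['t'],p,s['qpos'].round(2)); rows(p,R0,[(g,Rg)])
I=eyes.camera_info("wrist"); im=eyes.read_camera("wrist"); 
print(eyes.spot_point("wrist","screen_grip"),eyes.spot_point("wrist","screen"), SC[0]+SC[1][:,2]*.027)
for B in (PANEL,GRIP):
    for q in proj(I,B@SC[1].T+SC[0]): cv2.circle(im,tuple(int(round(v)) for v in q),3,(0,0,255),1)
for sx in(-1,1):
  q=proj(I,np.array([[0,0,0.]])+p)[0]; cv2.circle(im,tuple(int(v) for v in q),4,(0,255,0),1)
cv2.imwrite("pics/w1.png",im)
```

```text
3.35 [0.45844491 0.16560571 0.17912758] [ 0.4  -0.39  2.29 -0.45  0.82  0.87]
[-0.0082, -0.0047, 0.3668] [0.0004, -0.0002, -0.0002]
[{'position': [0.5021, 0.1601, 0.0968], 'conf': 0.73}] [{'position': [0.518, 0.1489, 0.0774], 'conf': 0.65}] [0.50546896 0.15576186 0.0978973 ]
```

View pics/w1.png

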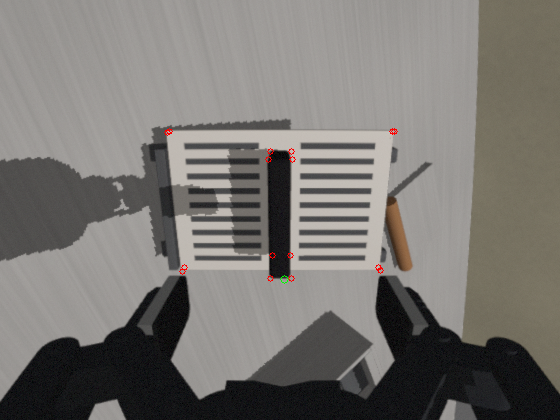

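The model overlay sits on the white screen's corners and grip, at about (168,131) to (393,131) and grip column 280. I'll descend and grip.

Request:
carry_out:
  rows:
    - [[-0.004, -0.003, 0.08], [0, 0, 0], 1]
    - [[-0.008, -0.005, 0.16], [0, 0, 0], 1]
    - [[-0.008, -0.005, 0.24], [0, 0, 0], 1]
    - [[-0.008, -0.005, 0.3], [0, 0, 0], 1]
    - [[-0.008, -0.005, 0.34], [0, 0, 0], 1]
    - [[-0.008, -0.005, 0.367], [0, 0, 0], 1]
    - [[-0.008, -0.005, 0.367], [0, 0, 0], 1]
    - [[-0.008, -0.005, 0.367], [0, 0, 0], 1]

```text
t: 4.17
eef_pos: [0.5157, 0.1508, 0.0867]
eef_rot: [2.935, -0.353, 0.849]
contact_force: [-0.5, 0.5, 0.3]
width: 0.0855
```

Request:
carry_out:
  rows:
    - [[0, 0, 0], [0, 0, 0], 0.1]
    - [[0, 0, 0], [0, 0, 0], 0.1]
    - [[0, 0, 0], [0, 0, 0], 0.1]
    - [[0, 0, 0], [0, 0, 0], 0]
    - [[0, 0, 0], [0, 0, 0], 0]
    - [[0, 0, 0], [0, 0, 0], 0]
    - [[0, 0, 0], [0, 0, 0], 0]
    - [[0, 0, 0], [0, 0, 0], 0]
    - [[0, 0, 0], [0, 0, 0], 0]
    - [[0, 0, 0], [0, 0, 0], 0]
    - [[0, 0, 0], [0, 0, 0], 0]
    - [[0, 0, 0], [0, 0, 0], 0]
  newtons: 60

```text
t: 5.17
eef_pos: [0.5146, 0.1526, 0.0863]
eef_rot: [2.937, -0.348, 0.848]
contact_force: [-4.5, 0.6, 5.2]
width: 0.0153
```

Run:
```python
from h import *
s,p,R0=state()
print(s['t'],p,grasp(*SC)[0],s['width'],s['contact_force'],s['moment'])
im=eyes.read_camera("wrist"); cv2.imwrite("pics/w2.png",im)
im=eyes.read_camera("side"); cv2.imwrite("pics/s2.png",cv2.resize(im[100:340,140:460],(800,600)))
```

```text
5.1667 [0.51462522 0.15256419 0.08632278] [0.5135696  0.15386515 0.08458294] 0.015314623733605582 [-4.49629905  0.5870898   5.1886962 ] [ 0.1380381   0.74531176 -0.01095383]
```

View pics/w2.png

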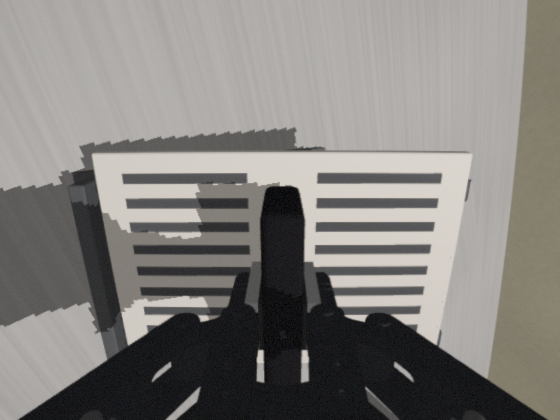

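View pics/s2.png

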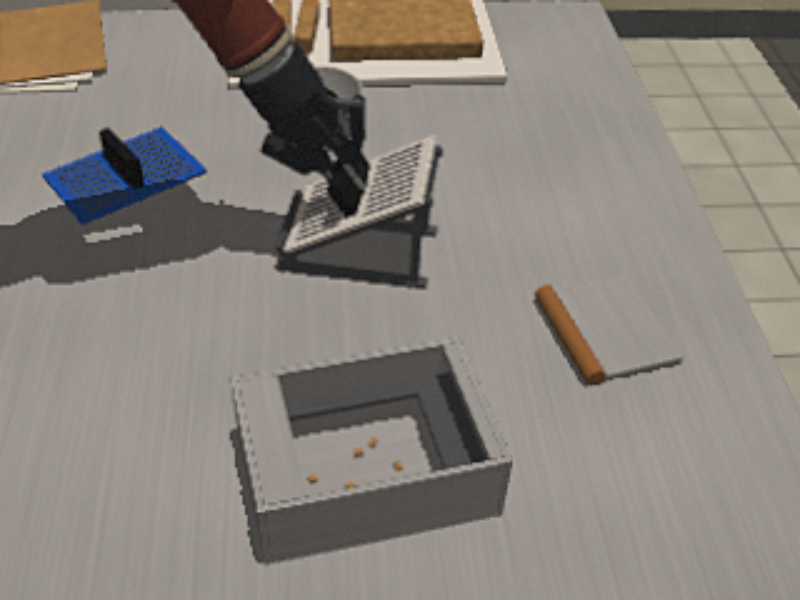

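The pads are closed on the black grip at (283,310) in the wrist view, width 15 mm. Now lift along the screen's normal.

Request:
carry_out:
  rows:
    - [[0, 0, -0.03], [0, 0, 0], 0]
    - [[0, 0, -0.08], [0, 0, 0], 0]
    - [[0, 0, -0.15], [0, 0, 0], 0]
    - [[0, 0, -0.25], [0, 0, 0], 0]
    - [[0.04, 0, -0.34], [0, 0, 0], 0]
    - [[0.1, 0, -0.42], [0, 0, 0], 0]
    - [[0.14, 0, -0.48], [0, 0, 0], 0]
    - [[0.14, 0, -0.48], [0, 0, 0], 0]
    - [[0.14, 0, -0.48], [0, 0, 0], 0]
    - [[0.14, 0, -0.48], [0, 0, 0], 0]

```text
t: 6.1
eef_pos: [0.4736, 0.1615, 0.228]
eef_rot: [2.937, -0.348, 0.843]
contact_force: [0.1, 0.6, -2.8]
width: 0.0153
```

Run:
```python
from h import *
s,p,R0=state()
print(s['t'],p,s['width'],s['contact_force'],s['moment'],s['qpos'].round(2))
im=eyes.read_camera("wrist"); cv2.imwrite("pics/w3.png",im)
im=eyes.read_camera("side"); cv2.imwrite("pics/s3.png",cv2.resize(im[100:340,140:460],(800,600)))
```

```text
6.1 [0.47359141 0.16149545 0.22801112] 0.015314882028967863 [ 0.09097739  0.57567482 -2.81606143] [ 0.1240982   0.48332397 -0.06266894] [ 0.38 -0.42  2.22 -0.4   0.91  0.79]
```

View pics/w3.png

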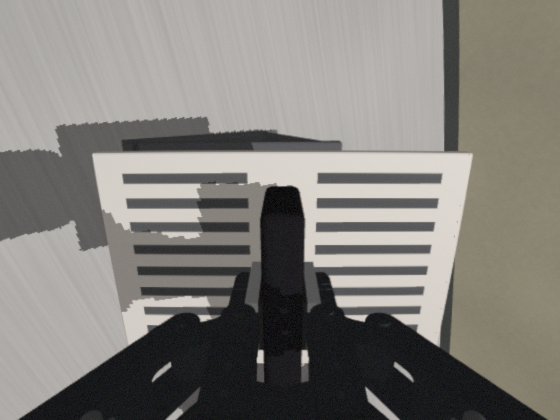

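View pics/s3.png

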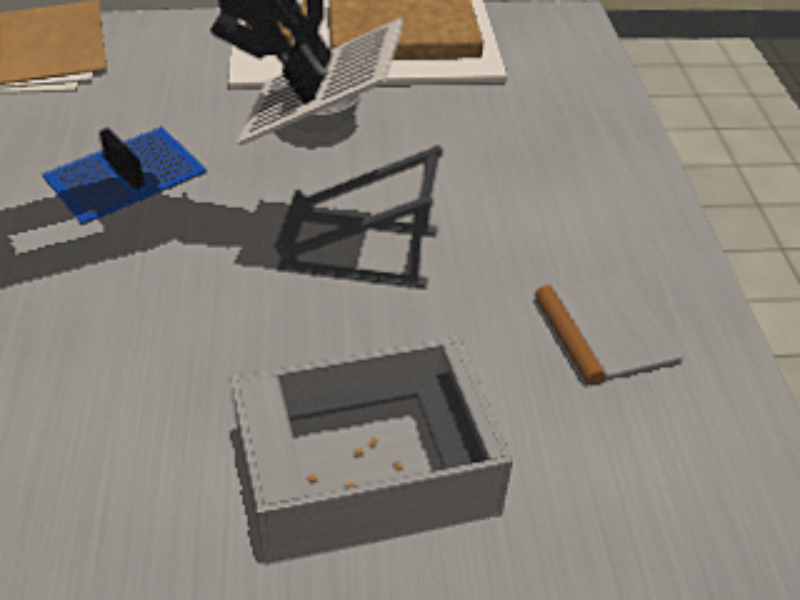

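Run:
```python
from h import *
s,p,R0=state()
I=eyes.camera_info("wrist"); im=eyes.read_camera("wrist"); 
pg=np.array([.51462522,.15256419,.08632278]); 
# relation from stand estimate
s_rot=R.from_rotvec([2.937,-.348,.848]).as_matrix()
off=s_rot.T@(SC[0]-pg); Rr=s_rot.T@SC[1]
print('off',off,'relrot',np.degrees(R.from_matrix(np.diag([1,-1,-1.])@Rr).as_rotvec()))
for o,r,col in [(off,Rr,(0,0,255)),(np.array([0,0,.0113]),np.diag([1,-1,-1.]),(0,255,0))]:
    P=p+R0@o; Rs=R0@r
    for B in (PANEL,GRIP):
        q=proj(I,B@Rs.T+P); print(q.round(0).tolist())
        for a in q: cv2.circle(im,tuple(int(round(v)) for v in a),3,col,1)
cv2.imwrite("pics/w4.png",im)
T=np.linalg.inv(np.r_[np.c_[R0,p],[[0,0,0,1]]])@I['world_from_camera']; print(T.round(3))
```

```text
off [-0.00209411 -0.00104842  0.01206331] relrot [0.15626066 0.20740993 0.29173074]
[[134.0, 356.0], [130.0, 363.0], [96.0, 154.0], [89.0, 156.0], [428.0, 354.0], [432.0, 361.0], [463.0, 151.0], [470.0, 153.0]]
[[267.0, 343.0], [263.0, 403.0], [262.0, 186.0], [256.0, 213.0], [295.0, 343.0], [299.0, 402.0], [297.0, 185.0], [302.0, 213.0]]
[[137.0, 357.0], [133.0, 365.0], [100.0, 155.0], [94.0, 157.0], [431.0, 357.0], [435.0, 364.0], [469.0, 155.0], [475.0, 157.0]]
[[270.0, 346.0], [267.0, 406.0], [267.0, 188.0], [262.0, 216.0], [299.0, 346.0], [303.0, 406.0], [302.0, 188.0], [308.0, 216.0]]
[[ 1.     0.001  0.    -0.001]
 [ 0.001 -0.948 -0.32  -0.084]
 [ 0.     0.32  -0.948 -0.143]
 [ 0.     0.     0.     1.   ]]
```

View pics/w4.png

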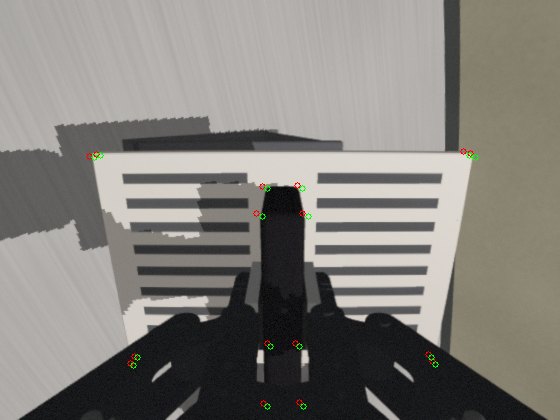

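```bash
cat >> h.py <<'E'
OFF=np.array([-.001,-.0012,.0118]); BP=np.array([.5065,-.1655,0]); BY=.188
def binpose(nx,nz,deg,y=0.):
    """near bottom corner (mm) in bin frame, tilt -> TCP pose"""
    th=np.radians(deg); Rs=screenR(BY,th); Rb=screenR(BY,0)
    c=np.array([nx/1e3+.0875*np.cos(th),y/1e3,nz/1e3+.0875*np.sin(th)])
    S=BP+Rb@c; Rt=toolR(Rs); return S-Rt@OFF,Rt
def where():
    s,p,Rt=state(); S=p+Rt@OFF; Rb=screenR(BY,0); Rs=np.c_[Rt[:,0],-Rt[:,1],-Rt[:,2]]
    c=Rb.T@(S-BP); d=Rb.T@Rs[:,0]; e=(c-d*.0875)*1e3
    print('t',round(s['t'],2),'near',e.round(1),'far',((c+d*.0875)*1e3).round(1),'tilt',np.degrees(np.arcsin(d[2])).round(2),'yaw',np.degrees(np.arctan2(d[1],d[0])).round(2),'F',(Rb.T@s['contact_force']).round(1),'w',round(s['width']*1e3,1),'q',s['qpos'].round(2))
    return p,Rt
E
python3 - <<'E'
from h import *
p,Rt=where()
A=binpose(-55,161,20); print(A[0]); T=interp(p,Rt,*A,12); rows(p,Rt,T)
print(telemetry.read_state()['moment'])
E
```

```text
t 6.25 near [-33.5 356.6 170.6] far [101.8 295.7 263.3] tilt 32.01 yaw -24.23 F [-0.4 -0.8 -1.9] w 15.3 q [ 0.38 -0.41  2.22 -0.4   0.91  0.79]
[ 0.53042612 -0.16216966  0.20235716]
[0.0271, 0.0837, 0.0254] [0.0025, -0.0027, -0.0051]
[0.0541, 0.1673, 0.0507] [0.005, -0.0055, -0.0101]
[0.0812, 0.251, 0.0761] [0.0075, -0.0082, -0.0152]
[0.1083, 0.3346, 0.1014] [0.01, -0.0109, -0.0202]
[0.1354, 0.4183, 0.1268] [0.0125, -0.0137, -0.0253]
[0.1624, 0.502, 0.1521] [0.015, -0.0164, -0.0303]
[0.1895, 0.5856, 0.1775] [0.0175, -0.0191, -0.0354]
[0.2166, 0.6693, 0.2029] [0.02, -0.0219, -0.0404]
[0.2437, 0.7529, 0.2282] [0.0225, -0.0246, -0.0455]
[0.2707, 0.8366, 0.2536] [0.025, -0.0273, -0.0505]
[0.2978, 0.9203, 0.2789] [0.0275, -0.03, -0.0556]
[0.3249, 1.0039, 0.3043] [0.0299, -0.0328, -0.0607]
[ 0.12502905  0.44563328 -0.04079885]
```

Request:
carry_out:
  rows:
    - [[0.013, 0.04, 0.012], [0.001, -0.001, -0.002], 0]
    - [[0.04, 0.125, 0.038], [0.004, -0.004, -0.0075], 0]
    - [[0.075, 0.23, 0.07], [0.007, -0.0075, -0.014], 0]
    - [[0.108, 0.335, 0.1], [0.01, -0.011, -0.02], 0]
    - [[0.142, 0.44, 0.133], [0.013, -0.0144, -0.0265], 0]
    - [[0.176, 0.545, 0.165], [0.016, -0.018, -0.033], 0]
    - [[0.21, 0.65, 0.197], [0.0194, -0.021, -0.039], 0]
    - [[0.244, 0.755, 0.228], [0.0225, -0.0246, -0.0455], 0]
    - [[0.278, 0.86, 0.26], [0.0255, -0.028, -0.052], 0]
    - [[0.304, 0.94, 0.285], [0.028, -0.0305, -0.057], 0]
    - [[0.325, 1.0, 0.304], [0.03, -0.0328, -0.0607], 0]
    - [[0.325, 1.0, 0.304], [0.03, -0.0328, -0.0607], 0]

```text
t: 7.25
eef_pos: [0.532, -0.1653, 0.2032]
eef_rot: [-3.049, -0.282, -0.539]
contact_force: [0.8, -0.0, -2.1]
width: 0.0154
```

Request:
carry_out:
  rows:
    - [[0, 0.004, 0], [0, 0, 0], 0]
    - [[0, 0.004, 0], [0, 0, 0], 0]
    - [[0, 0.004, 0], [0, 0, 0], 0]

```text
t: 7.5
eef_pos: [0.5318, -0.1603, 0.2041]
eef_rot: [-3.045, -0.289, -0.542]
contact_force: [-0.9, 0.5, -2.6]
width: 0.0152
```

Run:
```python
from h import *
p,Rt=where()
T=[binpose(-55,z,20) for z in (130,100,80,70)]+[binpose(-55,61,20)]; rows(p,Rt,T)
for c in ("wrist","side","top"):
    im=eyes.read_camera(c); I=eyes.camera_info(c)
    S=p+Rt@OFF; Rs=np.c_[Rt[:,0],-Rt[:,1],-Rt[:,2]]; Rb=screenR(BY,0)
    for a in proj(I,PANEL@Rs.T+S): cv2.circle(im,tuple(int(round(v)) for v in a),2,(0,0,255),1)
    for a in proj(I,box(-.067,.091,-.068,.068,.082,.082)@Rb.T+BP): cv2.circle(im,tuple(int(round(v)) for v in a),2,(0,255,0),1)
    if c=="side": im=cv2.resize(im[160:370,180:460],(800,600))
    if c=="top": im=cv2.resize(im[120:300,250:490],(800,600))
    cv2.imwrite(f"pics/{c}5.png",im)
```

```text
t 7.5 near [-53.2   1.5 162.5] far [111.    1.6 222.8] tilt 20.18 yaw 0.04 F [-0.8  0.7 -2.6] w 15.2 q [-0.58 -0.15  2.    0.28  1.05 -0.88]
[-0.0428, 0.0054, 0.1005] [-0.0004, -0.0005, 0.0001]
[-0.0773, 0.0056, 0.1943] [-0.0004, -0.0005, 0.0001]
[-0.1003, 0.0057, 0.2569] [-0.0004, -0.0005, 0.0001]
[-0.1118, 0.0058, 0.2882] [-0.0004, -0.0005, 0.0001]
[-0.1221, 0.0058, 0.3164] [-0.0004, -0.0005, 0.0001]
```

View pics/wrist5.png

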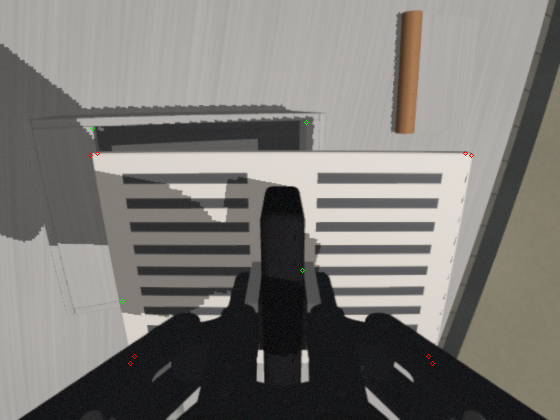

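View pics/side5.png

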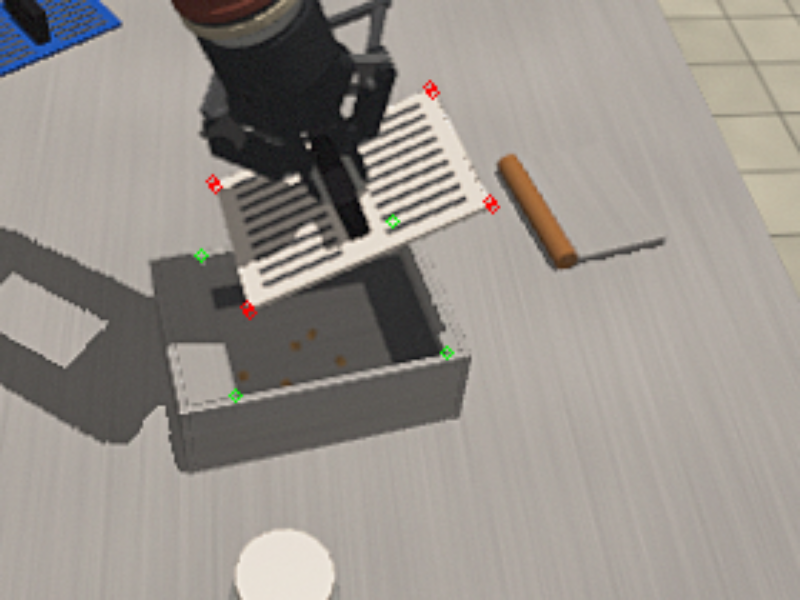

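View pics/top5.png

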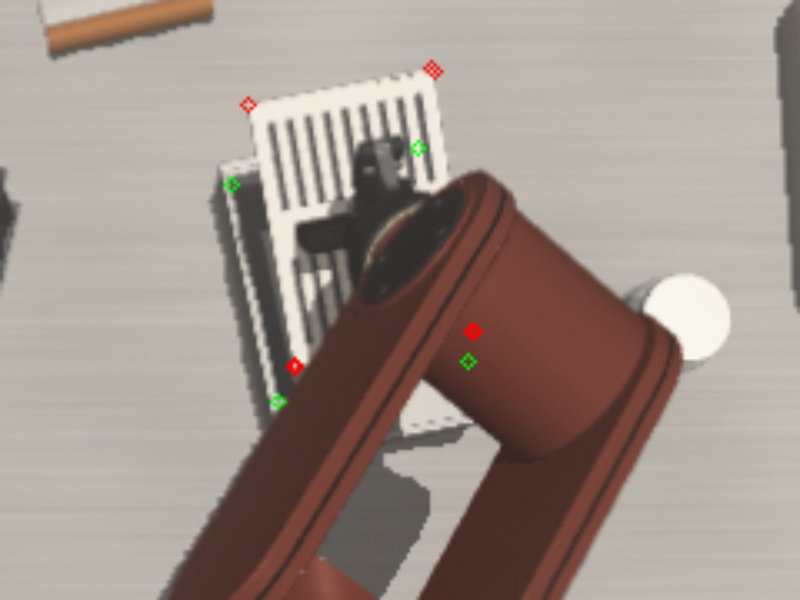

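The panel is above the opening, and the overlays match to 2–3 mm in all three views. Lowering the near end into the opening.

Request:
carry_out:
  rows:
    - [[-0.02, 0.003, 0.05], [0, 0, 0], 0]
    - [[-0.043, 0.003, 0.1], [0, 0, 0], 0]
    - [[-0.06, 0.003, 0.147], [0, 0, 0], 0]
    - [[-0.077, 0.003, 0.194], [0, 0, 0], 0]
    - [[-0.09, 0.003, 0.226], [0, 0, 0], 0]
    - [[-0.1, 0.003, 0.257], [0, 0, 0], 0]
    - [[-0.112, 0.003, 0.288], [0, 0, 0], 0]
    - [[-0.122, 0.003, 0.316], [0, 0, 0], 0]
    - [[-0.122, 0.003, 0.316], [0, 0, 0], 0]
    - [[-0.122, 0.003, 0.316], [0, 0, 0], 0]

```text
t: 8.48
eef_pos: [0.5308, -0.1625, 0.103]
eef_rot: [-3.046, -0.288, -0.542]
contact_force: [-1.2, -0.4, -2.1]
width: 0.0154
```

```bash
cat > look.py <<'E'
from h import *
import sys
def look(tag,cams=("wrist","side")):
    p,Rt=where()
    for c in cams:
        im=eyes.read_camera(c); I=eyes.camera_info(c)
        S=p+Rt@OFF; Rs=np.c_[Rt[:,0],-Rt[:,1],-Rt[:,2]]; Rb=screenR(BY,0)
        for a in proj(I,PANEL@Rs.T+S): cv2.circle(im,tuple(int(round(v)) for v in a),1,(0,0,255),1)
        for a in proj(I,box(-.067,.091,-.068,.068,.070,.082)@Rb.T+BP): cv2.circle(im,tuple(int(round(v)) for v in a),1,(0,255,0),1)
        if c=="side": im=cv2.resize(im[200:350,200:400],(800,600))
        if c=="top": im=cv2.resize(im[120:300,250:490],(800,600))
        cv2.imwrite(f"pics/{c}{tag}.png",im)
    return p,Rt
E
python3 - <<'E'
from look import *
p,Rt=look(6)
rows(p,Rt,[binpose(x,46+(x+97)*-.0+(x+97)*.364,20,1) for x in (-65,-75,-85,-92,-97)])
E
```

```text
t 8.48 near [-54.6  -0.4  61.3] far [109.7  -0.4 121.8] tilt 20.21 yaw -0.0 F [-1.2 -0.1 -2.1] w 15.4 q [-0.59 -0.02  2.08  0.33  0.85 -0.97]
[-0.0367, -0.0047, 0.0006] [-0.0003, -0.0006, 0.0]
[-0.0722, -0.0047, 0.0004] [-0.0003, -0.0006, 0.0]
[-0.1077, -0.0047, 0.0003] [-0.0003, -0.0006, 0.0]
[-0.1325, -0.0047, 0.0002] [-0.0003, -0.0006, 0.0]
[-0.1503, -0.0047, 0.0002] [-0.0003, -0.0006, 0.0]
```

View pics/side6.png

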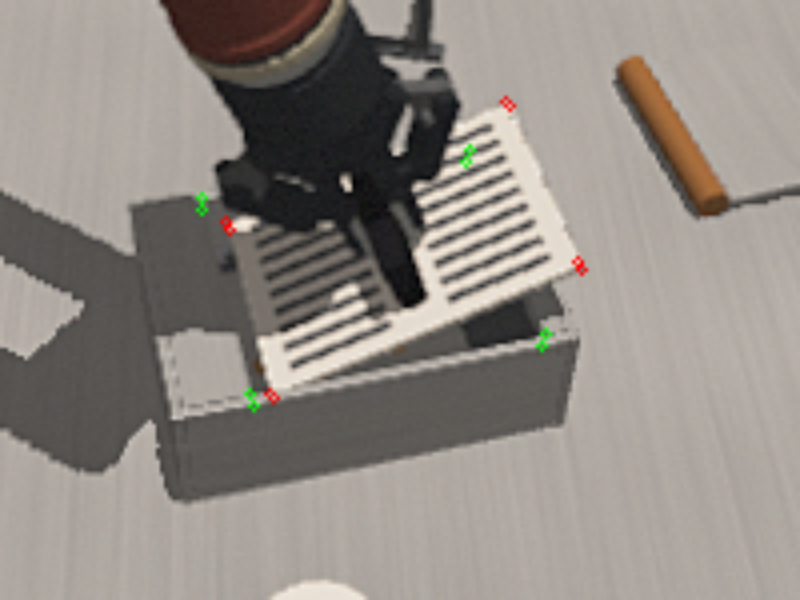

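The near end is inside the opening at about (270,385), short of the wide strip's edge. Sliding it under along the panel.

Request:
carry_out:
  rows:
    - [[-0.02, -0.003, 0], [0, 0, 0], 0]
    - [[-0.037, -0.005, 0], [0, 0, 0], 0]
    - [[-0.055, -0.005, 0], [0, 0, 0], 0]
    - [[-0.072, -0.005, 0], [0, 0, 0], 0]
    - [[-0.09, -0.005, 0], [0, 0, 0], 0]
    - [[-0.108, -0.005, 0], [0, 0, 0], 0]
    - [[-0.12, -0.005, 0], [0, 0, 0], 0]
    - [[-0.132, -0.005, 0], [0, 0, 0], 0]
    - [[-0.14, -0.005, 0], [0, 0, 0], 0]
    - [[-0.145, -0.005, 0], [0, 0, 0], 0]
    - [[-0.145, -0.005, 0], [0, 0, 0], 0]

```text
t: 9.5
eef_pos: [0.4904, -0.169, 0.0882]
eef_rot: [-3.046, -0.288, -0.543]
contact_force: [-0.7, -0.2, -2.4]
width: 0.0153
```

Run:
```python
from look import *
p,Rt=look(7)
rows(p,Rt,[binpose(-96,45.5-(20-d)*.1,d,1) for d in (17.5,15,12.5,10,7.5,5,2.5,0)])
```

```text
t 9.5 near [-95.5   0.8  46.6] far [ 68.7   0.8 107.1] tilt 20.24 yaw 0.0 F [-0.7 -0.1 -2.4] w 15.3 q [-0.66 -0.08  2.17  0.36  0.84 -1.06]
[-0.0017, -0.0006, 0.0176] [-0.0002, -0.0076, 0.0]
[-0.0011, -0.0006, 0.0313] [-0.0002, -0.0145, 0.0]
[-0.0012, -0.0006, 0.0451] [-0.0002, -0.0215, 0.0]
[-0.0018, -0.0005, 0.0589] [-0.0002, -0.0284, 0.0]
[-0.0029, -0.0005, 0.0726] [-0.0002, -0.0354, 0.0]
[-0.0047, -0.0005, 0.0863] [-0.0002, -0.0423, 0.0]
[-0.007, -0.0005, 0.0999] [-0.0002, -0.0493, 0.0]
[-0.0098, -0.0005, 0.1134] [-0.0002, -0.0562, 0.0]
```

View pics/side7.png

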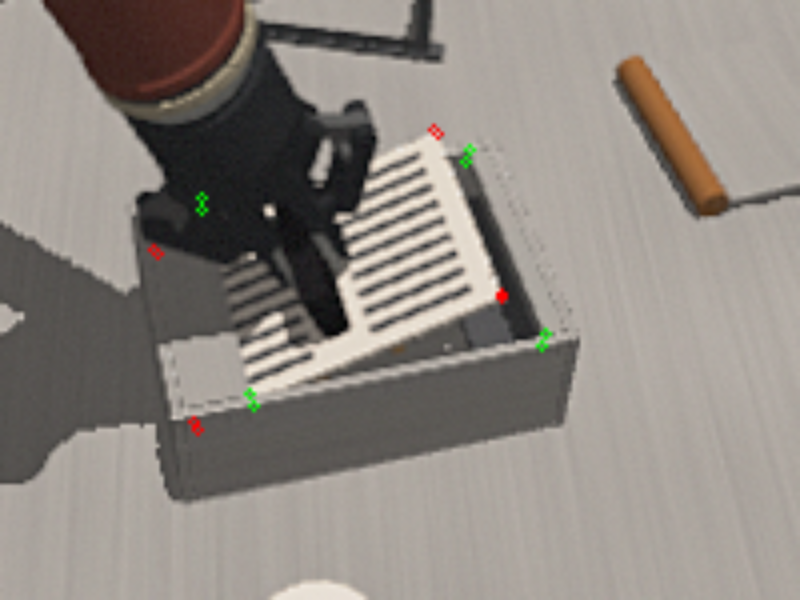

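The panel passes under the wide strip at x≈245, and the far end at (500,295) is clear of the narrow strip. Force is only the panel's weight. Lowering the far end.

Request:
carry_out:
  rows:
    - [[-0.002, 0, 0.015], [0, -0.0065, 0], 0]
    - [[-0.001, 0, 0.031], [0, -0.0145, 0], 0]
    - [[-0.001, 0, 0.045], [0, -0.0215, 0], 0]
    - [[-0.002, 0, 0.059], [0, -0.0284, 0], 0]
    - [[-0.003, 0, 0.073], [0, -0.0354, 0], 0]
    - [[-0.005, 0, 0.086], [0, -0.0423, 0], 0]
    - [[-0.007, 0, 0.1], [0, -0.0493, 0], 0]
    - [[-0.01, 0, 0.113], [0, -0.056, 0], 0]
    - [[-0.01, 0, 0.113], [0, -0.056, 0], 0]
    - [[-0.01, 0, 0.113], [0, -0.056, 0], 0]

```text
t: 10.43
eef_pos: [0.4999, -0.1668, 0.0552]
eef_rot: [-3.126, -0.297, -0.003]
contact_force: [0.3, -0.0, -2.8]
width: 0.0153
```

Run:
```python
from look import *
p,Rt=look(8,("wrist","side","top"))
rows(p,Rt,[binpose(-95,41,0,1),binpose(-76,41,0,1)])
```

```text
t 10.43 near [-95.2   1.   43.2] far [79.8  1.3 43.6] tilt 0.14 yaw 0.1 F [ 0.3 -0.1 -2.8] w 15.3 q [-0.47  0.19  1.92  0.    1.03 -0.66]
[0.0006, 0.0005, 0.0081] [-0.0002, -0.0004, 0.0003]
[0.0639, 0.0006, 0.0083] [-0.0002, -0.0004, 0.0003]
```

View pics/side8.png

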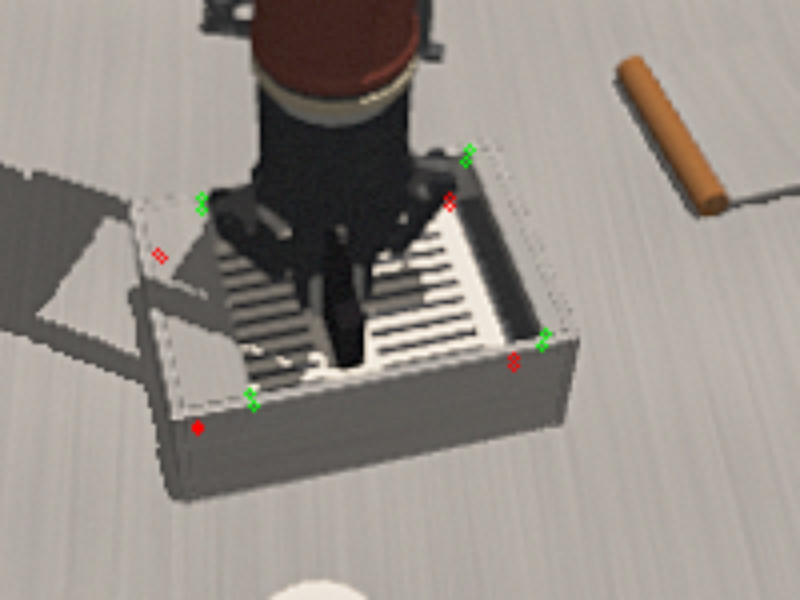

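View pics/wrist8.png

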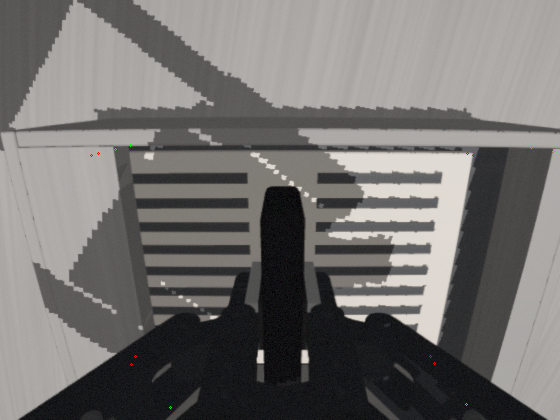

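The panel lies flat in the bin, its near end under the wide strip and its far end still short of the narrow one. Lowering onto the ledge.

Request:
carry_out:
  rows:
    - [[0, 0, 0.004], [0, 0, 0], 0]
    - [[0, 0, 0.008], [0, -0.0004, 0], 0]
    - [[0, 0, 0.008], [0, -0.0004, 0], 0]
    - [[0, 0, 0.008], [0, -0.0004, 0], 0]

```text
t: 10.92
eef_pos: [0.4992, -0.1673, 0.0531]
eef_rot: [-3.127, -0.295, 0.002]
contact_force: [0.9, -0.0, -2.3]
width: 0.0154
```

```bash
python3 -c "
from look import *
where()"
```

```text
t 10.92 near [-96.    0.8  41.4] far [79.   0.8 41.3] tilt -0.05 yaw 0.02 F [ 0.9 -0.2 -2.3] w 15.4 q [-0.47  0.19  1.92  0.    1.03 -0.66]
```

Still carrying weight, so just above the ledge. Slide to the far side by about 19.5 mm, slowly.

Request:
carry_out:
  rows:
    - [[0.008, 0, 0], [0, 0, 0], 0]
    - [[0.016, 0, 0], [0, 0, 0], 0]
    - [[0.024, 0, 0], [0, 0, 0], 0]
    - [[0.032, 0, 0], [0, 0, 0], 0]
    - [[0.04, 0, 0], [0, 0, 0], 0]
    - [[0.048, 0, 0], [0, 0, 0], 0]
    - [[0.055, 0, 0], [0, 0, 0], 0]
    - [[0.06, 0, 0], [0, 0, 0], 0]
    - [[0.065, 0, 0], [0, 0, 0], 0]
    - [[0.065, 0, 0], [0, 0, 0], 0]
    - [[0.065, 0, 0], [0, 0, 0], 0]

```text
t: 11.83
eef_pos: [0.5185, -0.1635, 0.0531]
eef_rot: [-3.127, -0.296, 0.002]
contact_force: [-0.0, 0.4, -1.6]
width: 0.0153
```

Run:
```python
from look import *
p,Rt=look(9,("wrist","side","top"))
```

```text
t 11.83 near [-76.3   0.8  41.4] far [98.7  1.  41.2] tilt -0.06 yaw 0.04 F [ 0.   0.4 -1.6] w 15.3 q [-0.45  0.23  1.88  0.    1.04 -0.64]
```

View pics/side9.png

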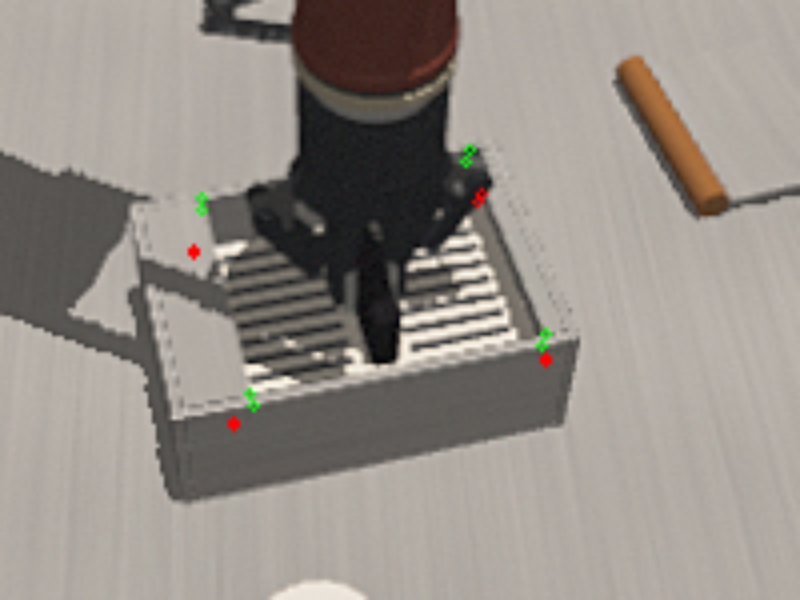

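View pics/wrist9.png

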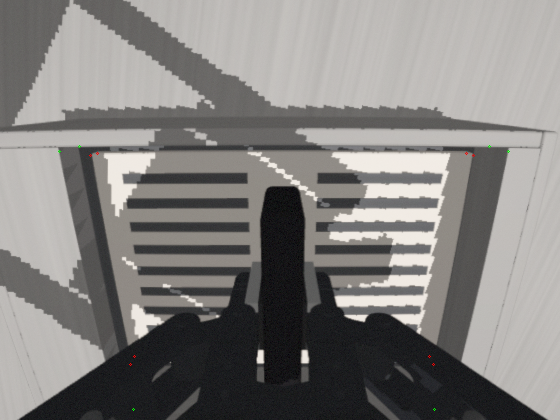

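The far end overlaps the narrow strip by about 7.7 mm and the near end overlaps the wide strip by about 9 mm. I'll add 1 mm, settle on the ledge, then release.

Request:
carry_out:
  rows:
    - [[0.0035, 0, 0.002], [0, 0, 0], 0]
    - [[0.0035, 0, 0.004], [0, 0, 0], 0]
    - [[0.0035, 0, 0.006], [0, 0, 0], 0]
    - [[0.0035, 0, 0.006], [0, 0, 0], 0]
    - [[0.0035, 0, 0.006], [0, 0, 0], 0]

```text
t: 12.4
eef_pos: [0.5196, -0.1634, 0.0522]
eef_rot: [-3.127, -0.296, 0.002]
contact_force: [-4.2, 1.9, 5.7]
width: 0.0154
```

```bash
python3 -c "
from look import *
where()"
```

```text
t 12.4 near [-75.2   0.8  40.5] far [99.8  0.9 40.3] tilt -0.06 yaw 0.04 F [-3.8  2.6  5.7] w 15.4 q [-0.45  0.23  1.87  0.    1.03 -0.64]
```

Contact with the ledge (+5.7 N up), so release.

Request:
carry_out:
  rows:
    - [[0, 0, 0], [0, 0, 0], 0.3]
    - [[0, 0, 0], [0, 0, 0], 0.4]
    - [[0, 0, 0], [0, 0, 0], 0.5]
    - [[0, 0, 0], [0, 0, 0], 0.5]
    - [[0, 0, 0], [0, 0, 0], 0.5]
    - [[0, 0, 0], [0, 0, 0], 0.5]

```text
t: 12.9
eef_pos: [0.5195, -0.1633, 0.0512]
eef_rot: [-3.127, -0.296, 0.002]
contact_force: [0.1, 0.2, 0.3]
width: 0.0426
```

Run:
```python
from look import *
p,Rt=look(10,("wrist",))
```

```text
t 12.9 near [-75.3   0.8  39.5] far [99.7  0.9 39.3] tilt -0.06 yaw 0.03 F [0.1 0.2 0.3] w 42.6 q [-0.45  0.24  1.87  0.    1.03 -0.64]
```

View pics/wrist10.png

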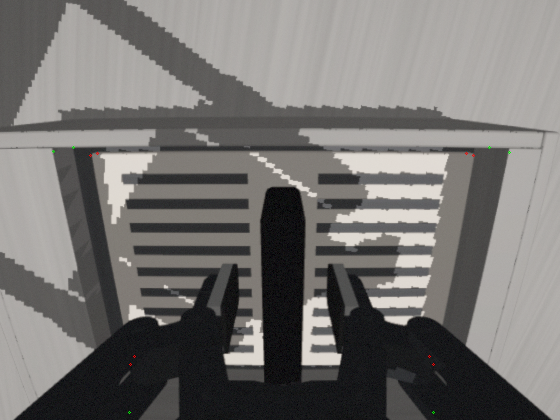

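The fingers are clear of the grip and the force is near zero. Retreating straight up.

Request:
carry_out:
  rows:
    - [[0, 0, -0.05], [0, 0, 0], 0.5]
    - [[0, 0, -0.13], [0, 0, 0], 0.5]
    - [[0, 0, -0.23], [0, 0, 0], 0.5]
    - [[0, 0, -0.35], [0, 0, 0], 0.5]
    - [[0, 0, -0.47], [0, 0, 0], 0.5]
    - [[0, 0, -0.6], [0, 0, 0], 0.5]
    - [[-0.06, 0, -0.7], [0, 0, 0], 0.5]
    - [[-0.12, 0, -0.75], [0, 0, 0], 0.5]
    - [[-0.15, 0, -0.75], [0, 0, 0], 0.5]
    - [[-0.15, 0, -0.75], [0, 0, 0], 0.5]

```text
t: 13.78
eef_pos: [0.4749, -0.1724, 0.2772]
eef_rot: [3.127, 0.294, 0.001]
contact_force: [-0.5, 0.9, -0.5]
width: 0.0426
```

Run:
```python
from h import *
S,p,Rt=state(); print(S['t'],p,S['contact_force'])
Rb=screenR(BY,0)
for c in ("wrist","side","top"):
    im=eyes.read_camera(c); I=eyes.camera_info(c)
    for n in ("screen","screen_grip","narrow_edge","wide_edge"):
        for d in eyes.spot_point(c,n): print(c,n,round(d['conf'],2),(Rb.T@(np.array(d['position'])-BP)*1e3).round(1))
    sc=np.array([.012,.0008,.04])
    for B,o,col in ((PANEL,sc,(0,0,255)),(GRIP,sc,(255,0,0)),(box(-.067,.091,-.068,.068,.070,.082),0,(0,255,0))):
        for a in proj(I,(B+o)@Rb.T+BP): cv2.circle(im,tuple(int(round(v)) for v in a),1,col,1)
    if c=="side": im=cv2.resize(im[200:350,200:400],(800,600))
    if c=="top": im=cv2.resize(im[120:300,250:490],(800,600))
    cv2.imwrite(f"pics/{c}11.png",im)
```

```text
13.7833 [ 0.47492394 -0.1724446   0.27717691] [-0.50091979  0.85492214 -0.51847237]
wrist screen_grip 0.74 [ 9.7  5.1 63.7]
wrist narrow_edge 0.71 [89.3 -2.7 65.9]
wrist wide_edge 0.84 [-63.3   3.   68.2]
side screen 0.91 [11.9  1.3 38.3]
side screen 0.66 [-184.6  514.6    1. ]
side screen_grip 0.94 [15.2  3.  66. ]
side screen_grip 0.78 [-189.   514.4   26.4]
side screen_grip 0.59 [11.9 -2.5 41.9]
side narrow_edge 0.69 [90.6 -2.7 74.6]
top screen 0.87 [-186.   515.6   -3.9]
top screen 0.6 [15.6  3.2 40.8]
top screen_grip 0.78 [13.1  2.2 65.7]
top screen_grip 0.72 [-190.5  514.5   25. ]
top screen_grip 0.29 [16.7  2.4 40.4]
top narrow_edge 0.71 [91.5 -1.2 69.7]
top narrow_edge 0.36 [-68.7  -1.6  69.2]
top wide_edge 0.91 [-69.3  -1.4  65.5]
top wide_edge 0.4 [17.   2.6 41.6]
```

View pics/wrist11.png

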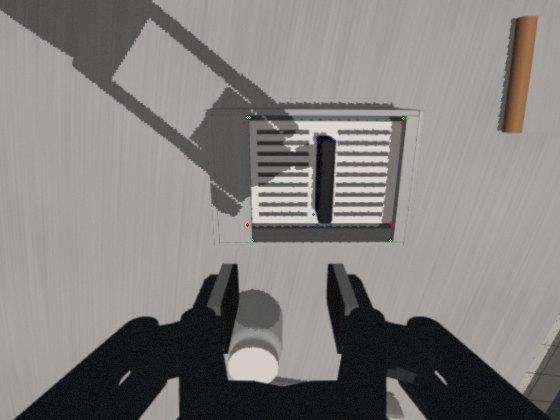

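View pics/side11.png

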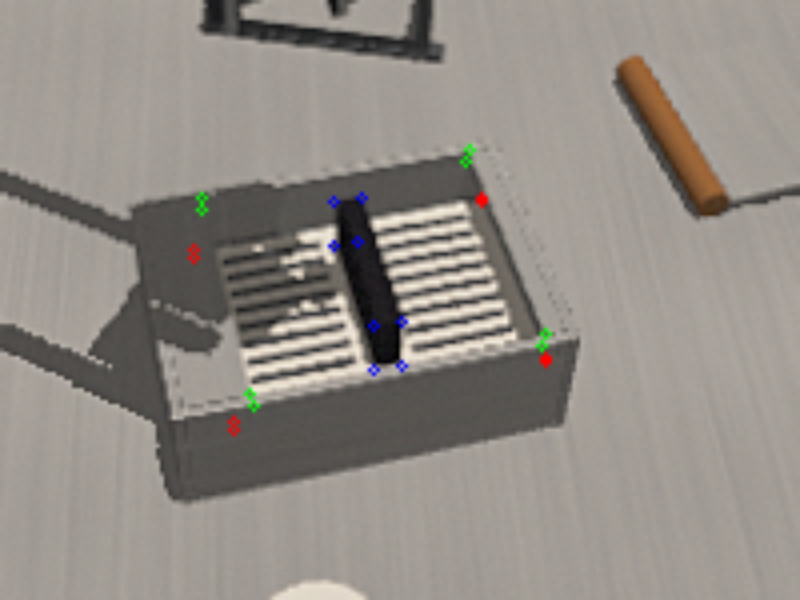

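View pics/top11.png

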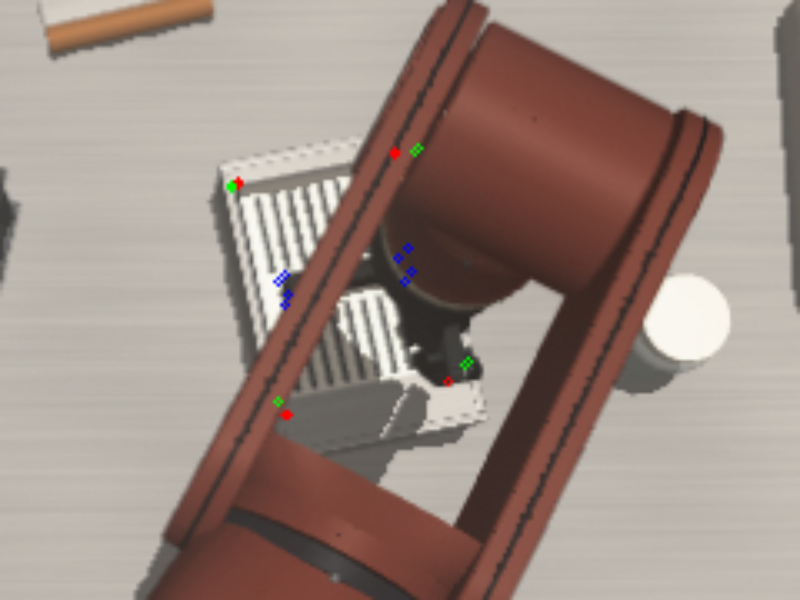

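The screen lies flat, with both ends covered by the strips in the wrist and side views. The grip sits within about 2 mm of the model, and the gripper is well clear. Handing in.

```bash
python3 -c "
from rig import bot
print(bot.hand_in())"
```

```text
the job is handed in; nothing more can be done
None
```

The white crumb screen is back in the steel bin, lying flat on the ledge and held under both strips. I handed the job in at about 14 s of the 48 s allowed.

- **Moves:** I gripped the screen by its black grip and lifted it off the stand at its 32° slope. Tilted 20°, its near end went in under the wide strip. I lowered the far end past the narrow strip, slid the screen about 21 mm to the far side, set it on the ledge, released it and lifted clear.
- **Position:** From the arm's readings, the screen sits about 12 mm to the far side of centre. That puts its far end roughly 9 mm under the narrow strip and its near end roughly 8 mm under the wide one.
- **Forces:** The only contact forces I saw were a few newtons, at the grasp and when setting the screen down, with about zero after release.
- **Disagreement between checks:** The trained networks placed the screen between 10 and 16 mm from centre, depending on the camera, which is within a few millimetres of the arm's value. A screen pushed fully to the far wall (15 mm) is still held under both strips.
- **Bystanders:** I did not touch or move the bowl, jar or scraper. I did not measure their positions again at the end.

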